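# Transfer a row of maquettes to the kiln rack in reverse order

### The arm

A 6-joint arm with a two-finger parallel gripper is mounted at the origin on the work surface. World frame = base frame: x ahead of the robot, y to its left, z up, the work surface at z = 0. Lengths are in mm, angles in rad, forces in N, time in s.
With the tool pointing down it reaches from about 400 to 925 mm from the base axis. Payload 12.5 kg.
Tool frame: the origin (TCP) lies midway between the tips of the shut fingers; the grasp point (between the pads) lies 19 mm behind it (env.pinch_z is the distance from the TCP to the grasp point, in mm); z points along the fingers, y is the line along which they close (so a half turn about z gives the same grasp; the last joint's range is limited). The gripper opens to 95 mm and grips with 3 to 60 N. Pads are 20 mm wide; open, the fingers measure 119 mm over their backs; the gripper's body (75 mm by 180 mm) begins 59 mm behind the grasp point.
Start: joints at [-1.246, 0.491, 1.559, -0, 1.092, -0.106], TCP at [261.023, -567.903, 214.661] pointing down, gripper open.
Joint ranges: [-3.1, 3.1], [-0.84, 2.19], [0.05, 2.79], [-1.13, 4.28], [0.06, 2.93], [-2.69, 2.69]. Speed limits (rad/s): [2.22, 2.22, 2.79, 3.14, 3.14, 3.14].

### API

Orientations are given as [roll, pitch, yaw] about the fixed x, y, z axes, in that order (R = Rz(yaw) Ry(pitch) Rx(roll)).
In Python, from cell import readout, eyes, job_done, env gives the robot as it stands.
- The arm moves only by the shell command python3 -m jog 'ROWS'. ROWS is a JSON object of lists of equal length, an entry for each row: "dp": the shift along the tool's x, y, z in mm, a list of three; "twist": the turn about the tool's z in degrees; "claw": the closure, from -1 (fully open) to 1 (shut). A call has 1 to 8 rows; each row is the pose to reach, as a shift and turn from the pose commanded when the call began, along the tool's axes at that moment; what a row does not reach only later rows make up. A row lasts 1/12 s, in which the tool goes at most 41.7 mm and 7.16 degrees, less where a joint would pass 70% of its speed; a pose out of reach is approached as far as the arm can. A call with a gripper value outside its range is refused whole. The fingers move at their own pace and stop on an object; the grip force is fixed at half the most. Time passes only in rows, so rows that repeat a pose let the fingers close. It gives the time, the measured TCP pose, the force and the opening at its end, in the units of the state.
- readout.state(): the state, without advancing time (a new reading comes with each control period).
- eyes.read_camera(name): name is "side" or "top"; returns the picture (420x560x3 uint8, red, green, blue); there is no depth.
- eyes.camera_model(name): a dict with "intrinsics" (3x3 intrinsics, pixels), "R" (3x3) and "t" (3): a world point X has camera coordinates R X + t. Camera axes: x right, y down, z forward; pixel columns grow to the right and rows downward; lengths in mm; the calibration is good to about 2 mm. A picture is of the moment at which its call begins. camera_model takes no time and is no camera call.
- job_done(): hands the job in, once; it reports no verdict.
The state is a dict: "t": time; "joints": joint angles; "qvel": joint speeds; "tau": joint torques, N m; "eef_pos": TCP position; "tcp_rot": TCP orientation; "ft_force": force on the tool from outside, world axes, zero at the start; "moment": the same for the moment, N m; "opening": opening from 0.0 (shut) to 1.0 (fully open).
Only numpy, scipy, OpenCV 4.12 (cv2) and the standard library are available. Lean on these libraries where they do the work, as an engineer would, in place of code of your own. Each camera call takes 0.05 s, during which the arm holds its last target. There are 200 camera calls.

### The job

Move the four small maquettes from the plywood drying rack to the dark steel kiln rack in reverse order: the piece nearest the red end of the drying rack goes into the bay farthest from the red end of the kiln rack, and so on along the row, one piece to a bay. Set each down gently without dropping it, upright, wholly on its cork square, and let go; never let one topple, and leave the jar, mug and spatula alone.

Things in the scene. Friction and masses are not known exactly. Their poses are not given: they have to be found in the camera images.
- figure: loose maquette, 160 g nominal: a terracotta (orange-brown) seated human figure on a dark wooden plinth 40 x 40 mm square and 34 mm high, its top painted in that colour; about 74 mm high in all, the figure stays within the plinth's outline. Origin: centre of the plinth's underside, z up, x and y square to the plinth's sides. At first it stands on the bat of its own colour, turned a little
- bust: loose maquette, 160 g nominal: a white head-and-shoulders bust on a dark wooden plinth 40 x 40 mm square and 34 mm high, its top painted in that colour; about 74 mm high in all, the figure stays within the plinth's outline. Origin: centre of the plinth's underside, z up, x and y square to the plinth's sides. At first it stands on the bat of its own colour, turned a little
- bird: loose maquette, 160 g nominal: a blue bird with a yellow beak on a dark wooden plinth 40 x 40 mm square and 34 mm high, its top painted in that colour; about 74 mm high in all, the figure stays within the plinth's outline. Origin: centre of the plinth's underside, z up, x and y square to the plinth's sides. At first it stands on the bat of its own colour, turned a little
- cat: loose maquette, 160 g nominal: a green sitting cat with pointed ears on a dark wooden plinth 40 x 40 mm square and 34 mm high, its top painted in that colour; about 74 mm high in all, the figure stays within the plinth's outline. Origin: centre of the plinth's underside, z up, x and y square to the plinth's sides. At first it stands on the bat of its own colour, turned a little
- figure_bat: terracotta (orange-brown) square bat 60 x 60 x 6 mm, fixed in one bay of the drying rack, the bay the figure stands in at the start; it stays there all along and so shows which place the piece came from. Origin: centre of its underside, 18 mm above the table; top 24 mm above the table; z up, axes parallel to the drying rack's
- bust_bat: white square bat 60 x 60 x 6 mm, fixed in one bay of the drying rack, the bay the bust stands in at the start; it stays there all along and so shows which place the piece came from. Origin: centre of its underside, 18 mm above the table; top 24 mm above the table; z up, axes parallel to the drying rack's
- bird_bat: blue square bat 60 x 60 x 6 mm, fixed in one bay of the drying rack, the bay the bird stands in at the start; it stays there all along and so shows which place the piece came from. Origin: centre of its underside, 18 mm above the table; top 24 mm above the table; z up, axes parallel to the drying rack's
- cat_bat: green square bat 60 x 60 x 6 mm, fixed in one bay of the drying rack, the bay the cat stands in at the start; it stays there all along and so shows which place the piece came from. Origin: centre of its underside, 18 mm above the table; top 24 mm above the table; z up, axes parallel to the drying rack's
- drying_rack: light plywood rack, fixed; board 100 (x) x 316 (y) x 18 mm, four bays in a row, open front and back, centred at x = 0, y = +112.5, +37.5, -37.5, -112.5 mm; dividers 6 mm thick, 30 mm above the table; end plates 8 mm thick, 42 mm above the table, red at the +y end. Origin: centre of underside, on the table; z up. Each bay holds a coloured bat
- kiln_rack: dark steel rack, fixed; board 100 (x) x 316 (y) x 18 mm, four bays in a row, open front and back, centred at x = 0, y = +112.5, +37.5, -37.5, -112.5 mm; dividers 6 mm thick, 30 mm above the table; end plates 8 mm thick, 42 mm above the table, red at the +y end. Origin: centre of underside, on the table; z up. Each bay has a fixed cork square 60 x 60 mm, top 24 mm above the table
- jar: bystander: loose closed glaze jar, 64 mm across, 85 mm high, upright. Origin: centre of the underside
- mug: bystander: loose white mug, 76 mm across, 85 mm high, upright, handle at its +y. Origin: centre of the underside
- spatula: bystander: loose spatula lying flat on the table along its x. Origin: at table level under its middle

How it is judged (in metres and radians):
At the end, for the whole second after the job is handed in: Each maquette stands upright (within 0.1 rad), released and at rest, on the cork (within 4 mm of its height) of the kiln-rack bay that mirrors its bat's bay (n-th from the red end there, n-th from the plain end here), within 12 mm of the bay's centre along and across the row (((y of figure_bat in the frame of drying_rack between 0.0925 and 0.1325 m and y of figure in the frame of kiln_rack between -0.1245 and -0.1005 m) or (y of figure_bat in the frame of drying_rack between 0.0175 and 0.0575 m and y of figure in the frame of kiln_rack between -0.0495 and -0.0255 m) or (y of figure_bat in the frame of drying_rack between -0.0575 and -0.0175 m and y of figure in the frame of kiln_rack between 0.0255 and 0.0495 m) or (y of figure_bat in the frame of drying_rack between -0.1325 and -0.0925 m and y of figure in the frame of kiln_rack between 0.1005 and 0.1245 m)) and x of figure in the frame of kiln_rack between -0.012 and 0.012 m and z of figure in the frame of kiln_rack between 0.02 and 0.028 m and angle between each of figure, bust, bird, cat's own z axis and vertical below 0.1 rad and linear speed of each of figure, bust, bird, cat below 0.02 m/s and angular speed of each of figure, bust, bird, cat below 0.2 rad/s and ((y of bust_bat in the frame of drying_rack between 0.0925 and 0.1325 m and y of bust in the frame of kiln_rack between -0.1245 and -0.1005 m) or (y of bust_bat in the frame of drying_rack between 0.0175 and 0.0575 m and y of bust in the frame of kiln_rack between -0.0495 and -0.0255 m) or (y of bust_bat in the frame of drying_rack between -0.0575 and -0.0175 m and y of bust in the frame of kiln_rack between 0.0255 and 0.0495 m) or (y of bust_bat in the frame of drying_rack between -0.1325 and -0.0925 m and y of bust in the frame of kiln_rack between 0.1005 and 0.1245 m)) and x of bust in the frame of kiln_rack between -0.012 and 0.012 m and z of bust in the frame of kiln_rack between 0.02 and 0.028 m and ((y of bird_bat in the frame of drying_rack between 0.0925 and 0.1325 m and y of bird in the frame of kiln_rack between -0.1245 and -0.1005 m) or (y of bird_bat in the frame of drying_rack between 0.0175 and 0.0575 m and y of bird in the frame of kiln_rack between -0.0495 and -0.0255 m) or (y of bird_bat in the frame of drying_rack between -0.0575 and -0.0175 m and y of bird in the frame of kiln_rack between 0.0255 and 0.0495 m) or (y of bird_bat in the frame of drying_rack between -0.1325 and -0.0925 m and y of bird in the frame of kiln_rack between 0.1005 and 0.1245 m)) and x of bird in the frame of kiln_rack between -0.012 and 0.012 m and z of bird in the frame of kiln_rack between 0.02 and 0.028 m and ((y of cat_bat in the frame of drying_rack between 0.0925 and 0.1325 m and y of cat in the frame of kiln_rack between -0.1245 and -0.1005 m) or (y of cat_bat in the frame of drying_rack between 0.0175 and 0.0575 m and y of cat in the frame of kiln_rack between -0.0495 and -0.0255 m) or (y of cat_bat in the frame of drying_rack between -0.0575 and -0.0175 m and y of cat in the frame of kiln_rack between 0.0255 and 0.0495 m) or (y of cat_bat in the frame of drying_rack between -0.1325 and -0.0925 m and y of cat in the frame of kiln_rack between 0.1005 and 0.1245 m)) and x of cat in the frame of kiln_rack between -0.012 and 0.012 m and z of cat in the frame of kiln_rack between 0.02 and 0.028 m); the robot touches nothing.
It fails at once if a maquette topples over (tilts more than about 57 degrees) (angle between any of figure, bust, bird, cat's own z axis and vertical above 1 rad).
It fails at once if a maquette is dropped (falls free of the fingers from more than about 2 cm) ((contact force between figure and the fingers below 0.05 N and height (world z) of figure above 0.028 m and linear speed of figure above 0.45 m/s) or (contact force between bust and the fingers below 0.05 N and height (world z) of bust above 0.028 m and linear speed of bust above 0.45 m/s) or (contact force between bird and the fingers below 0.05 N and height (world z) of bird above 0.028 m and linear speed of bird above 0.45 m/s) or (contact force between cat and the fingers below 0.05 N and height (world z) of cat above 0.028 m and linear speed of cat above 0.45 m/s)).
It fails at once if the jar, mug or spatula is pushed more than 30 mm (distance of any of jar, mug, spatula from where it was at the start of the episode above 0.03 m).
It also fails if it takes over 101 s, if anything falls off the work surface, if the arm or the gripper's body presses on something with over 40 N, if the wrist force passes 120 N, or if a joint passes its speed limit or range.

## Working session

There is one attempt and no reset: what is moved stays moved. The work goes in short steps, Python scripts to look and compute and a shell command to move; the robot and the scene stay as the last step left them, time stands still between calls to the robot, and variables do not carry over. Pictures are saved under pics/ and viewed, on a budget of 14 in all, crops included, one or two more only if the job needs it, and the job is handed in when it is done.

```bash
ls; mkdir -p pics; python3 - <<'E'
from cell import readout, eyes, env
import cv2, numpy as np
print(readout.state(), env.pinch_z)
for n in ("top","side"):
    im=eyes.read_camera(n); cv2.imwrite(f"pics/{n}0.png",im[:,:,::-1]); np.save(f"pics/{n}0.npy",im)
    m=eyes.camera_model(n); R=np.array(m["R"]);print(n,np.round(m["intrinsics"],1).tolist(),np.round(R,3).tolist(),np.round(-R.T@m["t"],1))
E
```

```text
pics
{'t': 0.0, 'joints': array([-1.24558572e+00,  4.91545906e-01,  1.55941870e+00, -5.56556897e-06,
        1.09170898e+00, -1.05629833e-01]), 'qvel': array([-0.00024383, -0.00060132, -0.0006887 ,  0.00048755, -0.00128961,
        0.00015786]), 'tau': array([-2.65246243e-03, -6.12657952e+01, -2.58187222e+01,  6.91902498e-02,
        4.81892901e-02, -1.14704967e-04]), 'eef_pos': array([ 260.94969482, -567.66262704,  214.08082207]), 'tcp_rot': array([-3.14051722e+00, -1.09057975e-04,  4.30842951e-01]), 'ft_force': array([ 0.0720375 ,  0.26086737, -0.1977401 ]), 'moment': array([-0.01149736, -0.02442526, -0.03971284]), 'opening': 0.9998285473236701} 18.8
top [[448.4, 0.0, 276.4], [0.0, 448.4, 212.2], [0.0, 0.0, 1.0]] [[0.013, -1.0, 0.002], [-0.985, -0.013, -0.171], [0.171, 0.0, -0.985]] [ 420.2   -4.  1143.3]
side [[515.6, 0.0, 278.3], [0.0, 515.6, 201.6], [0.0, 0.0, 1.0]] [[-0.944, -0.329, 0.024], [-0.202, 0.52, -0.83], [0.26, -0.788, -0.558]] [ 245.6 1078.6  818. ]
```

View pics/top0.png

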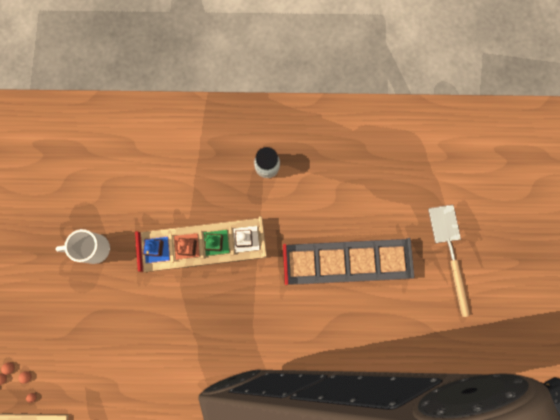

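View pics/side0.png

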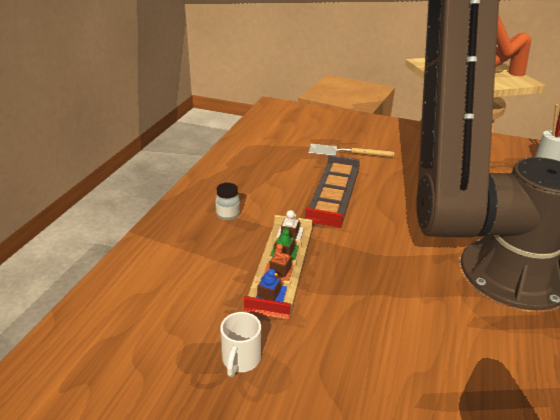

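The top view shows the drying rack's red end at px (140,251) and then, in order, bird, figure, cat and bust. The kiln rack's red end is at (286,264), with corks at columns 303, 332, 362 and 392. The jar is at (267,162), the mug at (85,247) and the spatula at (450,250), all clear of the work.

```bash
cat > h.py <<'E'
import numpy as np, cv2
from cell import eyes
def ray(n,uv,z):
    m=eyes.camera_model(n);R=np.array(m["R"]);t=np.array(m["t"]);c=-R.T@t
    d=R.T@np.linalg.inv(m["intrinsics"])@[uv[0],uv[1],1]
    return (c+d*(z-c[2])/d[2])
def proj(n,X):
    m=eyes.camera_model(n);p=np.array(m["R"])@X+m["t"];q=np.array(m["intrinsics"])@p;return q[:2]/q[2]
def blobs(mask,amin=100):
    c,_=cv2.findContours(mask.astype(np.uint8)*255,cv2.RETR_EXTERNAL,cv2.CHAIN_APPROX_NONE)
    return [x for x in c if cv2.contourArea(x)>amin]
E
python3 - <<'E'
from h import *
im=np.load("pics/top0.npy");hsv=cv2.cvtColor(im,cv2.COLOR_RGB2HSV)
for y,x in [(264,303),(259,392),(250,160),(257,158),(250,145),(237,152),(255,190),(250,225),(245,252),(247,240),(228,230),(270,348),(300,350)]: print((x,y),im[y,x],hsv[y,x])
a=cv2.resize(im[215:290,130:275],None,fx=5.4,fy=5.4,interpolation=cv2.INTER_CUBIC)
cv2.imwrite("pics/c1.png",a[:,:,::-1])
E
```

```text
(303, 264) [231 174 118] [ 15 125 231]
(392, 259) [230 172 117] [ 15 125 230]
(160, 250) [58 37 26] [ 10 141  58]
(158, 257) [ 64 106 182] [109 165 182]
(145, 250) [ 73 114 187] [109 155 187]
(152, 237) [205 169 134] [ 15  88 205]
(190, 255) [132  75  52] [  9 155 132]
(225, 250) [ 60 126  69] [ 64 134 126]
(252, 245) [140 123 107] [ 15  60 140]
(240, 247) [179 161 141] [ 16  54 179]
(230, 228) [227 187 131] [ 18 108 227]
(348, 270) [101  95  91] [ 12  25 101]
(350, 300) [200 131  83] [ 12 149 200]
```

View pics/c1.png

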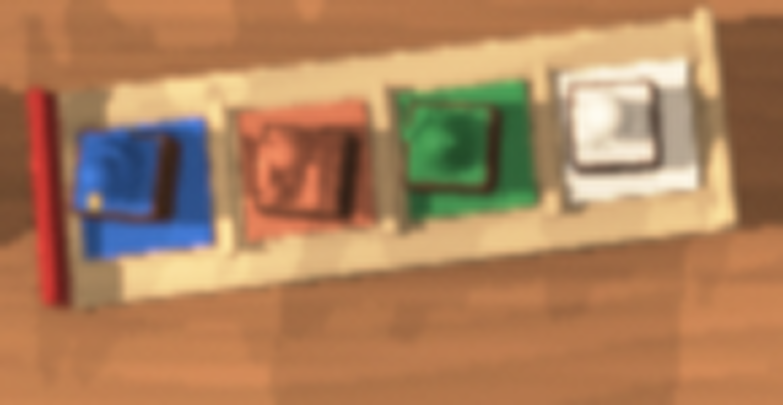

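The crop shows all four plinth tops. In crop pixels the centres are roughly bird (120,172), figure (302,166), cat (450,146) and bust (615,124).

```bash
python3 - <<'E'
from h import *
im=np.load("pics/top0.npy");hsv=cv2.cvtColor(im,cv2.COLOR_RGB2HSV);H,S,V=[hsv[...,i].astype(int) for i in range(3)]
m=np.zeros(H.shape,bool);m[235:290,280:415]=1
cork=m&(S>90)&(V>140)&(H>9)
P=[]
for c in blobs(cork,200):
    r=cv2.minAreaRect(c);(x,y),_,_=r
    if 285<x<410 and 245<y<280:
        M=cv2.moments(c);p=ray("top",(M['m10']/M['m00'],M['m01']/M['m00']),24);P.append(p);print("cork",np.round(p,1),cv2.contourArea(c))
P=np.array(sorted(P,key=lambda p:-p[1]))
if len(P)==4:
    k=np.polyfit(P[:,1],P[:,0],1);print("row dir yaw deg",np.degrees(np.arctan(-k[0])),"spacing",np.linalg.norm(np.diff(P[:,:2],axis=0),axis=1))
Q=dict(bird=[(82,130),(165,128),(157,216),(78,213)],figure=[(256,117),(355,130),(345,214),(250,205)],cat=[(410,103),(497,105),(490,190),(405,185)],bust=[(572,82),(658,82),(660,167),(570,165)])
for n,q in Q.items():
    w=np.array([ray("top",((u+.5)/5.4+129.5,(v+.5)/5.4+214.5),58)[:2] for u,v in q])
    e=[np.degrees(np.arctan2(*(d[::-1]))) for d in (w[0]-w[3],w[1]-w[2])]+[np.degrees(np.arctan2(-d[0],d[1])) for d in (w[0]-w[1],w[3]-w[2])]
    s=[np.linalg.norm(w[i]-w[i-1]) for i in range(4)]
    print(n,np.round(w.mean(0),1),"yaw",np.round(e,1),"sides",np.round(s,1))
# bats
for n,(lo,hi) in dict(bat_blue=(100,120),green=(50,80)).items():
    pass
# red end plates tops z=42
red=(S>200)&((H<6)|(H>174))&(V>80)
for c in blobs(red,40):
    r=cv2.minAreaRect(c);print("red",np.round(r[0]),r[1],np.round(ray("top",r[0],42),1))
E
```

```text
cork [ 435.7 -194.    24. ] 994.0
cork [486.4 -69.3  24. ] 548.5
cork [ 490.8 -142.9   24. ] 572.5
cork [ 495.4 -217.6   24. ] 577.5
cork [ 499.9 -292.6   24. ] 579.0
bird [520.4 296.8] yaw [ 0.8 -1.9  2.1 -1.4] sides [37.3 37.3 39.6 35.4]
figure [523.8 215.7] yaw [-1.  -4.3 -6.8 -4.7] sides [39.6 45.1 37.9 42.8]
cat [534.  149.2] yaw [-1.2 -2.8 -0.6 -2.6] sides [37.  39.3 38.4 38.2]
bust [544.8  75.5] yaw [ 0.2  2.6  0.7 -0.5] sides [37.6 38.8 38.5 40.4]
```

```bash
cat >> h.py <<'E'
def go(x,y,z,yaw):
    "shift (tool axes, mm) and twist (deg) from the present pose to a world pose, tool down"
    from cell import readout
    from scipy.spatial.transform import Rotation as Ro
    s=readout.state();d=np.array([x,y,z])-s["eef_pos"];w=s["tcp_rot"][2]
    R=Ro.from_euler("xyz",[np.pi,0,w]).as_matrix()
    print("t",round(s["t"],2),"pos",np.round(s["eef_pos"],1),"yaw",round(np.degrees(w),1),"F",np.round(s["ft_force"],1),"op",round(s["opening"],3),"-> dp",np.round(R.T@d,1),"twist",round(-(yaw-np.degrees(w)+180)%360-180 if 0 else (np.degrees(w)-yaw),1))
E
python3 -m jog '{"dp":[[527,-466,84],[527,-466,84],[527,-466,84],[527,-466,84],[527,-466,84],[527,-466,84],[527,-466,84],[527,-466,84]],"twist":[-65,-65,-65,-65,-65,-65,-65,-65],"claw":[-1,-1,-1,-1,-1,-1,-1,-1]}'
python3 -c "
from h import *
go(544.8,75.5,130,90)"
```

```text
t: 0.77
eef_pos: [395.0, -263.2, 174.9]
tcp_rot: [-3.142, -0.0, 1.437]
ft_force: [1.2, -0.2, -0.1]
opening: 1.0
t 0.77 pos [ 395.  -263.2  174.9] yaw 82.3 F [ 1.2 -0.2 -0.1] op 1.0 -> dp [355.7 103.1  44.9] twist -7.7
```

```bash

python3 -m jog '{"dp":[[356,103,45],[356,103,45],[356,103,45],[356,103,45],[356,103,45],[356,103,45],[356,103,45],[356,103,45]],"twist":[-8,-8,-8,-8,-8,-8,-8,-8],"claw":[-1,-1,-1,-1,-1,-1,-1,-1]}'
python3 -c "
from h import *
go(544.8,75.5,130,90)"
```

```text
t: 1.43
eef_pos: [530.6, 39.0, 134.5]
tcp_rot: [-3.141, 0.0, 1.571]
ft_force: [1.3, -0.6, 0.0]
opening: 1.001
t 1.43 pos [530.6  39.  134.5] yaw 90.0 F [ 1.3 -0.6  0. ] op 1.001 -> dp [36.5 14.2  4.5] twist -0.0
```

```bash

python3 -m jog '{"dp":[[0,0,0],[0,0,0],[0,0,0]],"twist":[0,0,0],"claw":[-1,-1,-1]}'
python3 -c "
from h import *
go(544.8,75.5,130,90)
im=eyes.read_camera('top');cv2.imwrite('pics/t1.png',cv2.resize(im[150:290,100:290],None,fx=4,fy=4)[:,:,::-1])
im=eyes.read_camera('side');cv2.imwrite('pics/s1.png',cv2.resize(im[150:330,200:400],None,fx=3,fy=3)[:,:,::-1])"
```

```text
t: 1.68
eef_pos: [529.8, 36.7, 134.7]
tcp_rot: [-3.141, 0.0, 1.571]
ft_force: [0.0, 0.2, 0.5]
opening: 0.999
t 1.68 pos [529.8  36.7 134.7] yaw 90.0 F [0.  0.2 0.5] op 0.999 -> dp [38.8 15.   4.7] twist 0.0
```

```bash

python3 -m jog '{"dp":[[39,15,5],[39,15,5],[39,15,5],[39,15,40],[39,15,65],[39,15,65],[39,15,65]],"twist":[0,0,0,0,0,0,0],"claw":[-1,-1,-1,-1,-1,-1,-1]}'
python3 -c "
from h import *
go(544.8,75.5,29,90)
im=eyes.read_camera('top');a=cv2.resize(im[180:280,180:280],None,fx=4,fy=4)
im=eyes.read_camera('side');b=cv2.resize(im[170:270,230:330],None,fx=4,fy=4);cv2.imwrite('pics/s1.png',np.hstack([a,b])[:,:,::-1])"
```

```text
t: 2.37
eef_pos: [544.6, 74.6, 69.7]
tcp_rot: [-3.139, 0.0, 1.569]
ft_force: [0.0, -0.1, 0.8]
opening: 1.001
t 2.37 pos [544.6  74.6  69.7] yaw 89.9 F [ 0.  -0.1  0.8] op 1.001 -> dp [ 0.9  0.2 40.7] twist -0.1
```

View pics/s1.png

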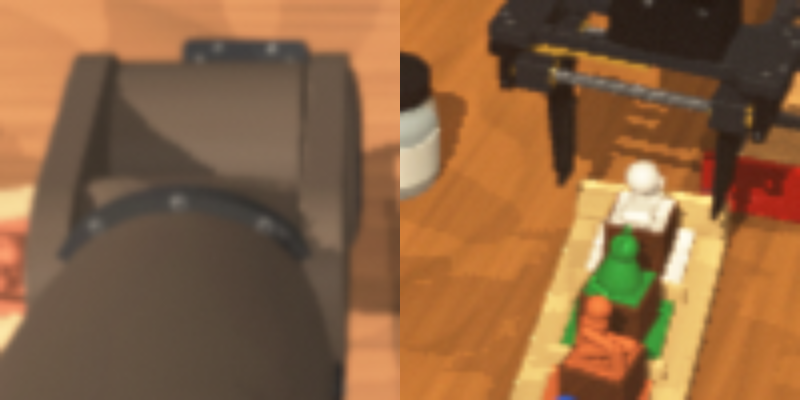

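The fingers straddle the bust: in the right panel the tips are at (565,180) and (718,215), with the plinth centred between them. I'll descend and grip.

```bash

python3 -m jog '{"dp":[[1,0,15],[1,0,30],[1,0,41],[1,0,41],[1,0,41],[1,0,41],[1,0,41],[1,0,41]],"twist":[0,0,0,0,0,0,0,0],"claw":[-1,-1,-1,-1,0,1,1,1]}'
python3 -m jog '{"dp":[[0,0,0],[0,0,0],[0,0,0],[0,0,0],[0,0,0],[0,0,0]],"twist":[0,0,0,0,0,0],"claw":[1,1,1,1,1,1]}'
python3 -m jog '{"dp":[[0,0,-4],[0,0,-12],[0,0,-25],[0,0,-45],[0,0,-65],[0,0,-85],[0,0,-100],[0,0,-105]],"twist":[0,0,0,0,0,0,0,0],"claw":[1,1,1,1,1,1,1,1]}'
python3 -c "
from h import *
go(486.4,-69.3,133,93.5)
im=eyes.read_camera('side');b=cv2.resize(im[140:280,220:340],None,fx=4,fy=4);cv2.imwrite('pics/s2.png',b[:,:,::-1])"
```

```text
t: 3.13
eef_pos: [545.6, 76.7, 29.7]
tcp_rot: [3.14, 0.0, 1.57]
ft_force: [-0.4, -0.4, 0.3]
opening: 0.771
t: 3.63
eef_pos: [545.1, 76.8, 28.9]
tcp_rot: [-3.141, 0.0, 1.57]
ft_force: [-0.9, 0.3, 1.1]
opening: 0.424
t: 4.3
eef_pos: [546.0, 76.8, 136.7]
tcp_rot: [3.138, 0.0, 1.57]
ft_force: [-0.1, 0.3, -1.9]
opening: 0.431
t 4.3 pos [546.   76.8 136.7] yaw 90.0 F [-0.1  0.3 -1.9] op 0.431 -> dp [-146.1  -59.5    3.7] twist -3.5
```

View pics/s2.png

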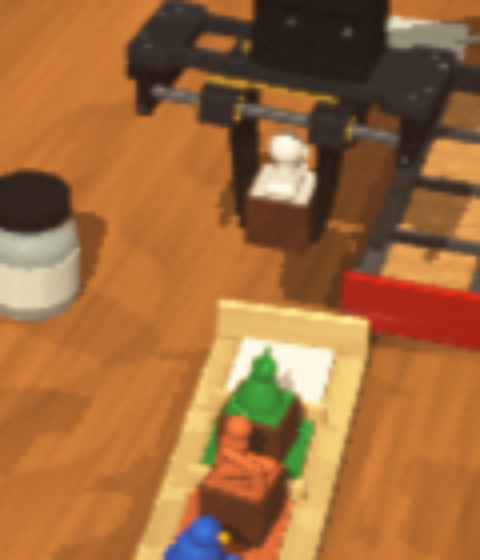

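The bust is held upright at about (285,205) in the crop, the white bat at (275,370) is empty, and the opening reads 41 mm. I'll move it to the bay nearest the red end.

```bash

python3 -m jog '{"dp":[[-15,-6,0],[-45,-18,0],[-75,-30,0],[-105,-42,0],[-130,-53,0],[-146,-59,0],[-146,-59,0],[-146,-59,0]],"twist":[-1,-2,-3.5,-3.5,-3.5,-3.5,-3.5,-3.5],"claw":[1,1,1,1,1,1,1,1]}'
python3 -m jog '{"dp":[[0,0,20],[0,0,45],[0,0,65],[0,0,80],[0,0,90],[0,0,90],[0,0,90]],"twist":[0,0,0,0,0,0,0],"claw":[1,1,1,1,1,1,1]}'
python3 -c "
from h import *
go(486.4,-69.3,29,93.5)
im=eyes.read_camera('side');a=cv2.resize(im[130:250,260:380],None,fx=5,fy=5);cv2.imwrite('pics/s3.png',a[:,:,::-1])"
```

```text
t: 5.02
eef_pos: [485.8, -69.7, 133.5]
tcp_rot: [-3.141, -0.0, 1.63]
ft_force: [-0.6, -0.2, -1.9]
opening: 0.429
t: 5.6
eef_pos: [486.3, -68.6, 43.8]
tcp_rot: [-3.141, -0.0, 1.632]
ft_force: [0.1, -0.1, -1.0]
opening: 0.427
t 5.6 pos [486.3 -68.6  43.8] yaw 93.5 F [ 0.1 -0.1 -1. ] op 0.427 -> dp [-0.7  0.1 14.8] twist 0.0
```

View pics/s3.png

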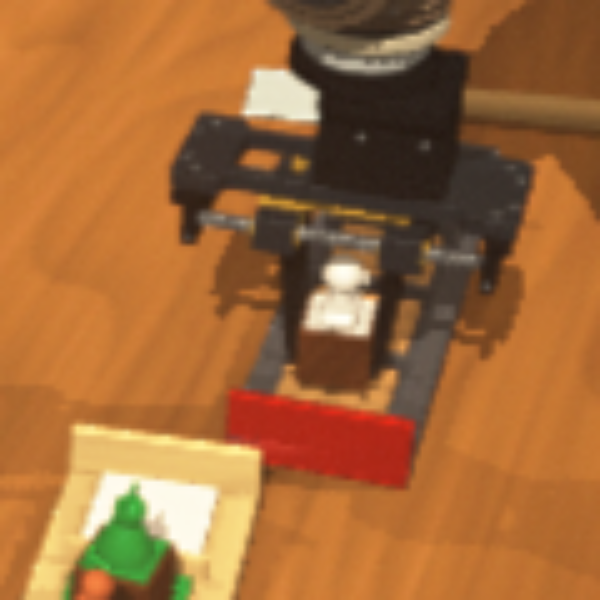

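The bust hangs over the first bay, with cork showing on both sides of it at around (340,380). I'll lower it slowly and check the force.

```bash

python3 -m jog '{"dp":[[0,0,4],[0,0,8],[0,0,11],[0,0,13],[0,0,14],[0,0,15],[0,0,15],[0,0,15]],"twist":[0,0,0,0,0,0,0,0],"claw":[1,1,1,1,1,1,1,1]}'
```

```text
t: 6.32
eef_pos: [486.2, -69.3, 29.0]
tcp_rot: [3.141, 0.0, 1.631]
ft_force: [-0.6, 1.2, -1.7]
opening: 0.426
```

```bash

python3 -m jog '{"dp":[[0,0,0.5],[0,0,1],[0,0,1],[0,0,1]],"twist":[0,0,0,0],"claw":[1,1,1,1]}'
```

```text
t: 6.65
eef_pos: [486.2, -69.3, 28.8]
tcp_rot: [3.141, 0.0, 1.632]
ft_force: [-3.2, 1.0, 14.5]
opening: 0.429
```

It touched down at 28.8 mm. Release and rise.

```bash

python3 -m jog '{"dp":[[0,0,-0.5],[0,0,-0.5],[0,0,-0.5],[0,0,-0.5],[0,0,-0.5],[0,0,-0.5]],"twist":[0,0,0,0,0,0],"claw":[0,-0.5,-1,-1,-1,-1]}'
python3 -m jog '{"dp":[[0,0,-15],[0,0,-40],[0,0,-75],[0,0,-105],[0,0,-105],[0,0,-105]],"twist":[0,0,0,0,0,0],"claw":[-1,-1,-1,-1,-1,-1]}'
python3 -c "
from h import *
go(534,149.2,130,88)
im=eyes.read_camera('side');a=cv2.resize(im[130:250,260:380],None,fx=4,fy=4);cv2.imwrite('pics/s4.png',a[:,:,::-1])"
```

```text
t: 7.15
eef_pos: [486.1, -69.2, 28.3]
tcp_rot: [-3.141, 0.0, 1.631]
ft_force: [-0.6, 0.7, 0.6]
opening: 0.789
t: 7.65
eef_pos: [486.6, -69.3, 134.6]
tcp_rot: [3.139, 0.001, 1.632]
ft_force: [-0.3, -0.4, -0.5]
opening: 0.999
t 7.65 pos [486.6 -69.3 134.6] yaw 93.5 F [-0.3 -0.4 -0.5] op 0.999 -> dp [215.2  60.5   4.6] twist 5.5
```

View pics/s4.png

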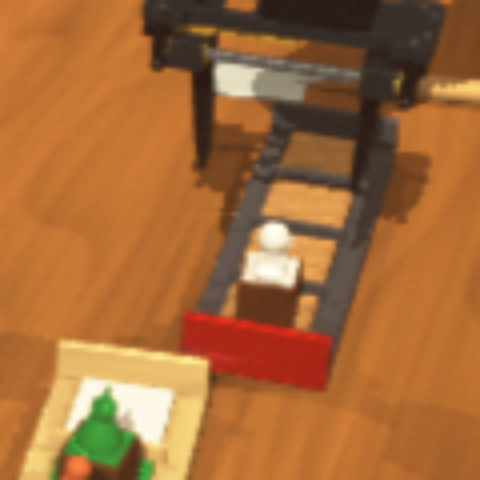

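The bust stands upright in the first bay at crop (270,290). Now the cat.

```bash

python3 -m jog '{"dp":[[35,10,0],[70,20,0],[110,30,0],[150,42,0],[190,54,0],[215,60.5,0],[215,60.5,0],[215,60.5,0]],"twist":[5.5,5.5,5.5,5.5,5.5,5.5,5.5,5.5],"claw":[-1,-1,-1,-1,-1,-1,-1,-1]}'
python3 -m jog '{"dp":[[0,0,20],[0,0,50],[0,0,65],[0,0,65],[0,0,65]],"twist":[0,0,0,0,0],"claw":[-1,-1,-1,-1,-1]}'
python3 -c "
from h import *
go(534,149.2,28.5,88)
im=eyes.read_camera('side');a=cv2.resize(im[170:290,220:340],None,fx=4,fy=4);cv2.imwrite('pics/s5.png',a[:,:,::-1])"
```

```text
t: 8.37
eef_pos: [532.7, 150.1, 131.5]
tcp_rot: [-3.139, 0.001, 1.538]
ft_force: [-0.1, 0.0, 0.5]
opening: 0.997
t: 8.78
eef_pos: [532.9, 147.9, 67.5]
tcp_rot: [-3.139, 0.001, 1.534]
ft_force: [-0.3, 0.6, 0.4]
opening: 0.998
t 8.78 pos [532.9 147.9  67.5] yaw 87.9 F [-0.3  0.6  0.4] op 0.998 -> dp [ 1.4  1.  39. ] twist -0.1
```

View pics/s5.png

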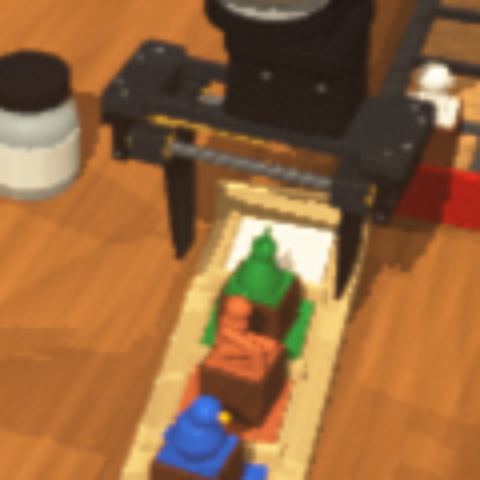

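The fingers at (180,250) and (345,290) straddle the cat at (262,290), clear of its neighbours.

```bash

python3 -m jog '{"dp":[[1,1,15],[1,1,30],[1,1,38.5],[1,1,38.5],[1,1,38.5],[1,1,38.5],[1,1,38.5],[1,1,38.5]],"twist":[0,0,0,0,0,0,0,0],"claw":[-1,-1,-1,-1,0,1,1,1]}'
python3 -m jog '{"dp":[[0,0,0],[0,0,0],[0,0,0],[0,0,0],[0,0,0],[0,0,0]],"twist":[0,0,0,0,0,0],"claw":[1,1,1,1,1,1]}'
python3 -m jog '{"dp":[[0,0,-4],[0,0,-12],[0,0,-25],[0,0,-45],[0,0,-65],[0,0,-85],[0,0,-100],[0,0,-105]],"twist":[0,0,0,0,0,0,0,0],"claw":[1,1,1,1,1,1,1,1]}'
python3 -m jog '{"dp":[[0,0,0],[0,0,0]],"twist":[0,0],"claw":[1,1]}'
python3 -c "
from h import *
go(490.9,-143.4,133,93.5)"
```

```text
t: 9.5
eef_pos: [534.9, 150.1, 30.7]
tcp_rot: [3.14, -0.0, 1.536]
ft_force: [0.3, 0.2, 0.5]
opening: 0.777
t: 10.0
eef_pos: [534.5, 150.0, 29.9]
tcp_rot: [-3.142, 0.0, 1.535]
ft_force: [-0.4, -0.4, 0.3]
opening: 0.42
t: 10.67
eef_pos: [535.3, 150.2, 137.7]
tcp_rot: [3.138, -0.001, 1.536]
ft_force: [0.5, 0.7, -0.7]
opening: 0.417
t: 10.83
eef_pos: [534.3, 150.0, 134.7]
tcp_rot: [-3.141, 0.0, 1.536]
ft_force: [0.6, 0.5, -1.2]
opening: 0.421
t 10.83 pos [534.3 150.  134.7] yaw 88.0 F [ 0.6  0.5 -1.2] op 0.421 -> dp [-294.7  -33.     1.7] twist -5.5
```

```bash

python3 -m jog '{"dp":[[-20,-2,0],[-55,-6,0],[-95,-11,0],[-135,-15,0],[-175,-19,0],[-215,-24,0],[-250,-28,0],[-275,-31,0]],"twist":[-1,-2,-3,-4,-5.5,-5.5,-5.5,-5.5],"claw":[1,1,1,1,1,1,1,1]}'
python3 -m jog '{"dp":[[0,0,0],[0,0,0]],"twist":[0,0],"claw":[1,1]}'
python3 -c "
from h import *
go(490.9,-143.4,133,93.5)"
```

```text
t: 11.5
eef_pos: [492.7, -126.3, 133.8]
tcp_rot: [-3.14, -0.0, 1.63]
ft_force: [0.1, -0.4, -1.4]
opening: 0.418
t: 11.67
eef_pos: [493.2, -124.6, 133.9]
tcp_rot: [-3.14, -0.001, 1.629]
ft_force: [-0.4, 0.4, -1.6]
opening: 0.417
t 11.67 pos [ 493.2 -124.6  133.9] yaw 93.3 F [-0.4  0.4 -1.6] op 0.417 -> dp [-18.6  -3.3   0.9] twist -0.2
```

```bash

python3 -m jog '{"dp":[[-18.5,-3.3,0],[-18.5,-3.3,0],[-18.5,-3.3,25],[-18.5,-3.3,50],[-18.5,-3.3,70],[-18.5,-3.3,85],[-18.5,-3.3,90],[-18.5,-3.3,90]],"twist":[0,0,0,0,0,0,0,0],"claw":[1,1,1,1,1,1,1,1]}'
python3 -c "
from h import *
go(490.9,-143.4,30,93.5)
im=eyes.read_camera('side');a=cv2.resize(im[120:240,270:390],None,fx=4,fy=4);cv2.imwrite('pics/s6.png',a[:,:,::-1])"
```

```text
t: 12.33
eef_pos: [491.2, -141.1, 43.7]
tcp_rot: [-3.139, -0.001, 1.632]
ft_force: [0.0, 0.1, -1.2]
opening: 0.421
t 12.33 pos [ 491.2 -141.1   43.7] yaw 93.5 F [ 0.   0.1 -1.2] op 0.421 -> dp [-2.3 -0.5 13.7] twist 0.0
```

View pics/s6.png

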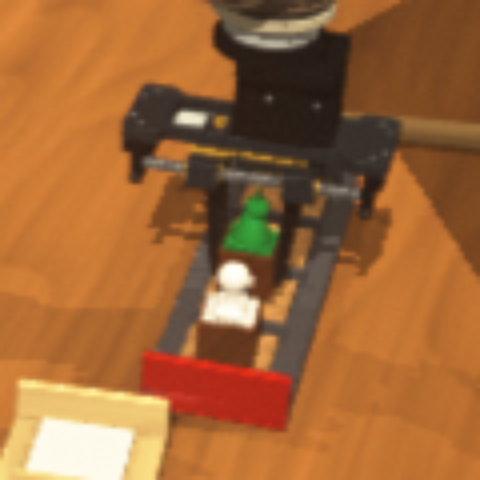

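The cat hangs upright behind the bust, over the second bay.

```bash

python3 -m jog '{"dp":[[-2,-0.5,4],[-2,-0.5,8],[-2,-0.5,11],[-2,-0.5,12.5],[-2,-0.5,13],[-2,-0.5,13.5],[-2,-0.5,14],[-2,-0.5,14]],"twist":[0,0,0,0,0,0,0,0],"claw":[1,1,1,1,1,1,1,1]}'
python3 -m jog '{"dp":[[0,0,0.4],[0,0,0.4],[0,0,0.4]],"twist":[0,0,0],"claw":[1,1,1]}'
```

```text
t: 13.05
eef_pos: [491.3, -144.4, 31.0]
tcp_rot: [3.141, 0.0, 1.631]
ft_force: [0.4, -0.4, -1.1]
opening: 0.422
t: 13.3
eef_pos: [491.3, -144.4, 30.6]
tcp_rot: [3.142, 0.0, 1.631]
ft_force: [0.3, 0.3, -1.4]
opening: 0.417
```

```bash

python3 -m jog '{"dp":[[0,0,0.5],[0,0,0.5],[0,0,1],[0,0,1]],"twist":[0,0,0,0],"claw":[1,1,1,1]}'
python3 -m jog '{"dp":[[0,0,0.4],[0,0,0.4],[0,0,0.4]],"twist":[0,0,0],"claw":[1,1,1]}'
```

```text
t: 13.63
eef_pos: [491.3, -144.4, 29.9]
tcp_rot: [3.141, 0.0, 1.632]
ft_force: [-1.4, -0.5, 5.2]
opening: 0.417
t: 13.88
eef_pos: [491.3, -144.4, 29.9]
tcp_rot: [3.141, 0.0, 1.632]
ft_force: [-2.2, 0.9, 10.6]
opening: 0.418
```

Contact made. Release, rise, and head for the figure (yaw about -4°).

```bash

python3 -m jog '{"dp":[[0,0,-0.3],[0,0,-0.5],[0,0,-0.5],[0,0,-0.5],[0,0,-0.5],[0,0,-0.5]],"twist":[0,0,0,0,0,0],"claw":[0,-0.5,-1,-1,-1,-1]}'
python3 -m jog '{"dp":[[0,0,-15],[0,0,-40],[0,0,-75],[0,0,-105],[0,0,-105],[0,0,-105]],"twist":[0,0,0,0,0,0],"claw":[-1,-1,-1,-1,-1,-1]}'
python3 -c "
from h import *
go(523.8,215.7,130,85.5)"
```

```text
t: 14.38
eef_pos: [491.3, -144.4, 29.5]
tcp_rot: [-3.142, 0.0, 1.631]
ft_force: [0.2, -0.6, 0.2]
opening: 0.784
t: 14.88
eef_pos: [491.8, -144.6, 135.8]
tcp_rot: [3.139, 0.001, 1.632]
ft_force: [0.5, 0.6, -0.3]
opening: 0.997
t 14.88 pos [ 491.8 -144.6  135.8] yaw 93.5 F [ 0.5  0.6 -0.3] op 0.997 -> dp [357.7  53.8   5.8] twist 8.0
```

```bash
python3 -c "
from h import *
im=eyes.read_camera('top');np.save('pics/t7.npy',im);a=cv2.resize(im[225:275,135:210],None,fx=10,fy=10,interpolation=cv2.INTER_CUBIC);cv2.imwrite('pics/t7.png',a[:,:,::-1])"
```

```text
(no output)
```

View pics/t7.png

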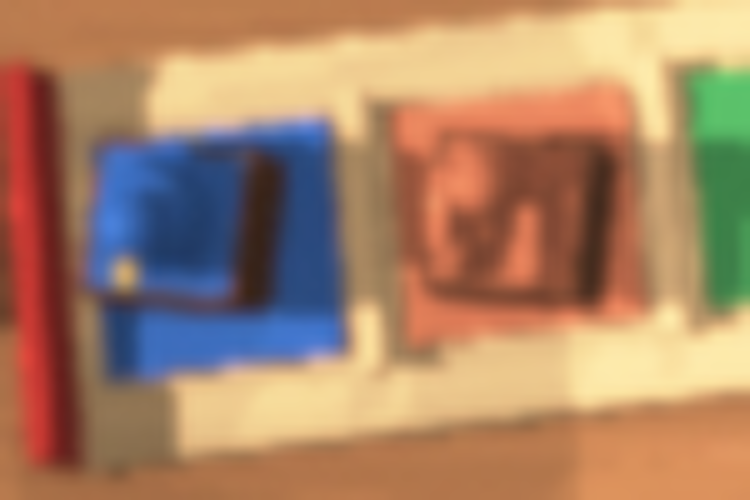

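```bash
python3 - <<'E'
from h import *
Q=dict(bird=[(100,145),(248,150),(238,303),(90,293)],figure=[(440,130),(593,146),(580,300),(425,285)])
for n,q in Q.items():
    w=np.array([ray("top",((u+.5)/10+134.5,(v+.5)/10+224.5),58)[:2] for u,v in q])
    e=[np.degrees(np.arctan2(*(d[::-1]))) for d in (w[0]-w[3],w[1]-w[2])]+[np.degrees(np.arctan2(-d[0],d[1])) for d in (w[0]-w[1],w[3]-w[2])]
    print(n,np.round(w.mean(0),1),np.round(e,1),np.round([np.linalg.norm(w[i]-w[i-1]) for i in range(4)],1))
# placed tops: bust white, cat: dark/green
go(523.8,213,130,85.5)
E
```

```text
bird [519.4 297.8] [-0.3 -0.5 -1.2 -3.1] [35.9 36.  37.1 35.9]
figure [522.2 215.4] [-2.7 -2.3 -5.2 -4.8] [37.7 37.5 37.4 37.7]
t 14.93 pos [ 491.2 -144.3  134.6] yaw 93.5 F [ 0.4 -0.   0.5] op 1.001 -> dp [354.7  54.3   4.6] twist 8.0
```

The crop puts the figure's plinth top at (510,215) and the bird's at (169,223). Both agree with the first fix to about 1.5 mm.

```bash

python3 -m jog '{"dp":[[30,5,0],[70,10,0],[110,16,0],[150,22,0],[190,28,0],[230,34,0],[270,40,0],[310,47,0]],"twist":[3,7.5,7.5,7.5,7.5,7.5,7.5,7.5],"claw":[-1,-1,-1,-1,-1,-1,-1,-1]}'
python3 -m jog '{"dp":[[0,0,0],[0,0,0]],"twist":[0,0],"claw":[-1,-1]}'
python3 -c "
from h import *
go(523,215.4,130,86)"
```

```text
t: 15.6
eef_pos: [518.4, 169.8, 132.9]
tcp_rot: [-3.139, 0.001, 1.501]
ft_force: [0.8, 0.1, -0.6]
opening: 0.997
t: 15.77
eef_pos: [518.5, 169.6, 132.8]
tcp_rot: [-3.139, 0.001, 1.504]
ft_force: [0.0, -0.5, -1.1]
opening: 1.002
t 15.77 pos [518.5 169.6 132.8] yaw 86.2 F [ 0.  -0.5 -1.1] op 1.002 -> dp [46.   1.4  2.8] twist 0.2
```

```bash

python3 -m jog '{"dp":[[25,1,0],[46,1.4,0],[46,1.4,0],[46,1.4,0],[46,1.4,25],[46,1.4,55],[46,1.4,65],[46,1.4,65]],"twist":[0,0,0,0,0,0,0,0],"claw":[-1,-1,-1,-1,-1,-1,-1,-1]}'
python3 -m jog '{"dp":[[0,0,0],[0,0,0]],"twist":[0,0],"claw":[-1,-1]}'
python3 -c "
from h import *
go(523,215.4,29.5,86)
im=eyes.read_camera('side');a=cv2.resize(im[190:310,210:330],None,fx=4,fy=4);cv2.imwrite('pics/s8.png',a[:,:,::-1])"
```

```text
t: 16.43
eef_pos: [522.8, 211.9, 67.2]
tcp_rot: [-3.137, 0.002, 1.499]
ft_force: [0.2, -0.0, -1.4]
opening: 0.999
t: 16.6
eef_pos: [524.7, 213.3, 70.7]
tcp_rot: [3.14, -0.0, 1.5]
ft_force: [-0.0, 0.2, -0.0]
opening: 0.998
t 16.6 pos [524.7 213.3  70.7] yaw 85.9 F [-0.   0.2 -0. ] op 0.998 -> dp [ 2.  -1.8 41.2] twist -0.1
```

View pics/s8.png

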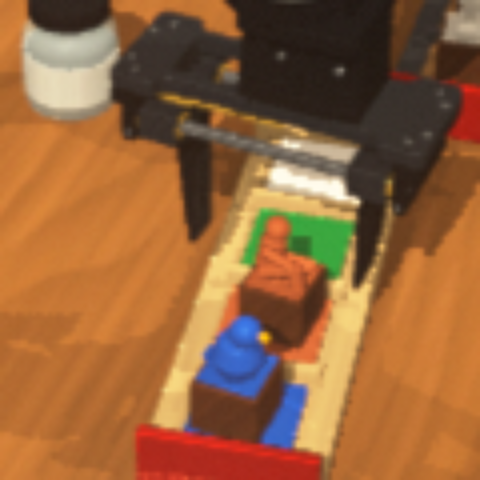

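The fingers straddle the figure, whose plinth is at (283,290), and clear the bird.

```bash

python3 -m jog '{"dp":[[2,-1.5,15],[2,-1.5,30],[2,-1.5,40],[2,-1.5,40],[2,-1.5,40],[2,-1.5,40],[2,-1.5,40],[2,-1.5,40]],"twist":[0,0,0,0,0,0,0,0],"claw":[-1,-1,-1,-1,0,1,1,1]}'
python3 -m jog '{"dp":[[0,0,0],[0,0,0],[0,0,0],[0,0,0],[0,0,0],[0,0,0]],"twist":[0,0,0,0,0,0],"claw":[1,1,1,1,1,1]}'
python3 -m jog '{"dp":[[0,0,-4],[0,0,-12],[0,0,-25],[0,0,-45],[0,0,-65],[0,0,-85],[0,0,-100],[0,0,-105]],"twist":[0,0,0,0,0,0,0,0],"claw":[1,1,1,1,1,1,1,1]}'
python3 -m jog '{"dp":[[0,0,0],[0,0,0]],"twist":[0,0],"claw":[1,1]}'
python3 -c "
from h import *
go(495.4,-218,133,93.5)"
```

```text
t: 17.32
eef_pos: [523.0, 215.8, 30.3]
tcp_rot: [3.14, -0.0, 1.501]
ft_force: [0.2, -0.5, 0.0]
opening: 0.778
t: 17.82
eef_pos: [522.6, 215.8, 29.6]
tcp_rot: [-3.141, 0.0, 1.501]
ft_force: [-0.2, -0.3, -0.2]
opening: 0.419
t: 18.48
eef_pos: [523.4, 216.0, 137.4]
tcp_rot: [3.138, -0.001, 1.501]
ft_force: [0.3, -0.7, -2.3]
opening: 0.424
t: 18.65
eef_pos: [522.4, 215.7, 134.4]
tcp_rot: [-3.141, 0.0, 1.501]
ft_force: [-0.2, -0.1, -2.1]
opening: 0.42
t 18.65 pos [522.4 215.7 134.4] yaw 86.0 F [-0.2 -0.1 -2.1] op 0.42 -> dp [-434.5    3.5    1.4] twist -7.5
```

```bash

python3 -m jog '{"dp":[[-15,0,0],[-45,0,0],[-80,1,0],[-115,1,0],[-150,1,0],[-185,1,0],[-215,2,0],[-235,2,0]],"twist":[-1,-2,-3,-4,-5,-6,-7,-7.5],"claw":[1,1,1,1,1,1,1,1]}'
python3 -m jog '{"dp":[[-15,0,0],[-45,0,0],[-80,0,0],[-115,0,0],[-150,0,0],[-175,0,0],[-190,0,0],[-190,0,0]],"twist":[0,0,0,0,0,0,0,0],"claw":[1,1,1,1,1,1,1,1]}'
python3 -c "
from h import *
go(495.4,-218,133,93.5)"
```

```text
t: 19.32
eef_pos: [507.4, -21.2, 133.5]
tcp_rot: [-3.14, -0.0, 1.631]
ft_force: [0.4, 0.0, -2.4]
opening: 0.421
t: 19.98
eef_pos: [519.5, -210.7, 133.5]
tcp_rot: [-3.141, -0.0, 1.629]
ft_force: [-0.0, 0.8, -2.5]
opening: 0.415
t 19.98 pos [ 519.5 -210.7  133.5] yaw 93.3 F [-0.   0.8 -2.5] op 0.415 -> dp [ -5.9 -24.4   0.5] twist -0.2
```

```bash

python3 -m jog '{"dp":[[-6,-15,0],[-6,-24.5,0],[-6,-24.5,0],[-6,-24.5,25],[-6,-24.5,50],[-6,-24.5,75],[-6,-24.5,90],[-6,-24.5,90]],"twist":[0,0,0,0,0,0,0,0],"claw":[1,1,1,1,1,1,1,1]}'
python3 -m jog '{"dp":[[0,0,0],[0,0,0]],"twist":[0,0],"claw":[1,1]}'
python3 -c "
from h import *
go(495.4,-218,29.6,93.5)
im=eyes.read_camera('side');a=cv2.resize(im[110:230,270:390],None,fx=4,fy=4);cv2.imwrite('pics/s9.png',a[:,:,::-1])"
```

```text
t: 20.65
eef_pos: [494.7, -214.2, 42.0]
tcp_rot: [-3.138, -0.003, 1.632]
ft_force: [-1.3, -0.3, -1.5]
opening: 0.414
t: 20.82
eef_pos: [496.3, -215.6, 45.6]
tcp_rot: [3.141, 0.001, 1.632]
ft_force: [0.0, 0.5, -2.2]
opening: 0.422
t 20.82 pos [ 496.3 -215.6   45.6] yaw 93.5 F [ 0.   0.5 -2.2] op 0.422 -> dp [-2.4 -1.  16. ] twist 0.0
```

View pics/s9.png

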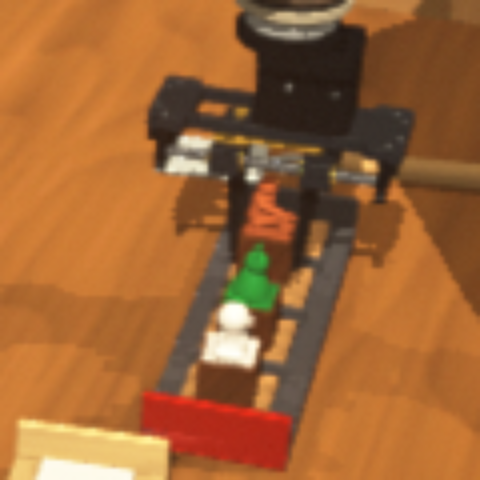

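The figure hangs over the third bay, behind the cat. Lowering it gently.

```bash

python3 -m jog '{"dp":[[-2,-1,4],[-2,-1,8],[-2,-1,11],[-2,-1,13],[-2,-1,14],[-2,-1,14.5],[-2,-1,15],[-2,-1,15]],"twist":[0,0,0,0,0,0,0,0],"claw":[1,1,1,1,1,1,1,1]}'
python3 -m jog '{"dp":[[0,0,0.4],[0,0,0.8],[0,0,0.8],[0,0,0.8]],"twist":[0,0,0,0],"claw":[1,1,1,1]}'
```

```text
t: 21.53
eef_pos: [494.8, -218.0, 29.7]
tcp_rot: [3.142, 0.0, 1.632]
ft_force: [0.3, 0.0, -2.5]
opening: 0.419
t: 21.87
eef_pos: [494.8, -218.0, 29.6]
tcp_rot: [3.141, 0.0, 1.632]
ft_force: [-2.3, 0.1, 7.8]
opening: 0.421
```

```bash

python3 -m jog '{"dp":[[0,0,-0.3],[0,0,-0.5],[0,0,-0.5],[0,0,-0.5],[0,0,-0.5],[0,0,-0.5]],"twist":[0,0,0,0,0,0],"claw":[0,-0.5,-1,-1,-1,-1]}'
python3 -m jog '{"dp":[[0,0,-15],[0,0,-40],[0,0,-75],[0,0,-105],[0,0,-105],[0,0,-105]],"twist":[0,0,0,0,0,0],"claw":[-1,-1,-1,-1,-1,-1]}'
python3 -c "
from h import *
go(519.8,297.4,132,89)"
```

```text
t: 22.37
eef_pos: [494.7, -218.0, 29.3]
tcp_rot: [-3.142, 0.0, 1.632]
ft_force: [-0.1, -0.6, 0.4]
opening: 0.783
t: 22.87
eef_pos: [495.2, -218.2, 135.7]
tcp_rot: [3.139, 0.002, 1.632]
ft_force: [-0.9, 1.3, -1.1]
opening: 0.998
t 22.87 pos [ 495.2 -218.2  135.7] yaw 93.5 F [-0.9  1.3 -1.1] op 0.998 -> dp [513.2  55.9   3.7] twist 4.5
```

```bash

python3 -m jog '{"dp":[[30,4,0],[70,8,0],[110,12,0],[150,16,0],[190,21,0],[230,25,0],[265,29,0],[290,32,0]],"twist":[2,4.5,4.5,4.5,4.5,4.5,4.5,4.5],"claw":[-1,-1,-1,-1,-1,-1,-1,-1]}'
python3 -m jog '{"dp":[[30,3,0],[65,6,0],[100,9,0],[135,12,0],[170,15,0],[195,16,0],[210,17,0],[210,17,0]],"twist":[0,0,0,0,0,0,0,0],"claw":[-1,-1,-1,-1,-1,-1,-1,-1]}'
python3 -c "
from h import *
go(519.8,297.4,132,89)"
```

```text
t: 23.53
eef_pos: [508.2, 76.1, 133.0]
tcp_rot: [-3.139, -0.0, 1.554]
ft_force: [-0.3, -0.9, 0.9]
opening: 1.004
t: 24.2
eef_pos: [529.3, 285.2, 132.8]
tcp_rot: [-3.14, 0.0, 1.555]
ft_force: [-0.3, -0.0, 0.7]
opening: 0.996
t 24.2 pos [529.3 285.2 132.8] yaw 89.1 F [-0.3 -0.   0.7] op 0.996 -> dp [12.1 -9.7  0.8] twist 0.1
```

```bash

python3 -m jog '{"dp":[[12,-9.7,0],[12,-9.7,0],[12,-9.7,0],[12,-9.7,25],[12,-9.7,50],[12,-9.7,62],[12,-9.7,62],[12,-9.7,62]],"twist":[0,0,0,0,0,0,0,0],"claw":[-1,-1,-1,-1,-1,-1,-1,-1]}'
python3 -m jog '{"dp":[[0,0,0],[0,0,0]],"twist":[0,0],"claw":[-1,-1]}'
python3 -c "
from h import *
go(519.8,297.4,29.5,89)
im=eyes.read_camera('side');a=cv2.resize(im[220:340,200:320],None,fx=4,fy=4);cv2.imwrite('pics/s10.png',a[:,:,::-1])"
```

```text
t: 24.87
eef_pos: [520.6, 294.7, 72.4]
tcp_rot: [-3.141, 0.0, 1.552]
ft_force: [-0.1, -0.4, 0.3]
opening: 1.002
t: 25.03
eef_pos: [521.0, 295.3, 73.6]
tcp_rot: [3.14, -0.001, 1.553]
ft_force: [0.6, -0.7, -0.0]
opening: 1.0
t 25.03 pos [521.  295.3  73.6] yaw 89.0 F [ 0.6 -0.7 -0. ] op 1.0 -> dp [ 2.  -1.2 44.1] twist -0.0
```

View pics/s10.png

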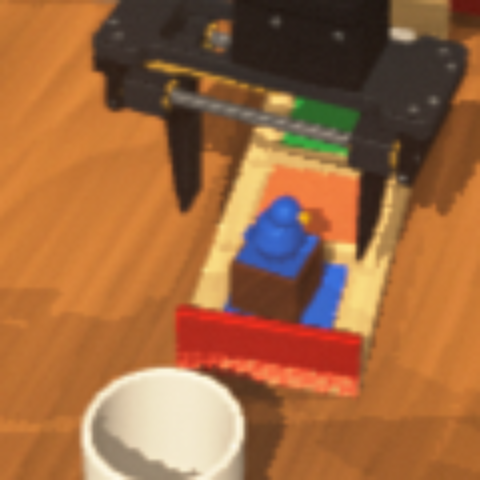

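The fingers straddle the bird at (275,265), and the mug is well clear.

```bash

python3 -m jog '{"dp":[[2,-1,15],[2,-1,32],[2,-1,43],[2,-1,43],[2,-1,43],[2,-1,43],[2,-1,43],[2,-1,43]],"twist":[0,0,0,0,0,0,0,0],"claw":[-1,-1,-1,-1,0,1,1,1]}'
python3 -m jog '{"dp":[[0,0,0],[0,0,0],[0,0,0],[0,0,0],[0,0,0],[0,0,0]],"twist":[0,0,0,0,0,0],"claw":[1,1,1,1,1,1]}'
python3 -m jog '{"dp":[[0,0,-4],[0,0,-12],[0,0,-25],[0,0,-45],[0,0,-65],[0,0,-85],[0,0,-100],[0,0,-105]],"twist":[0,0,0,0,0,0,0,0],"claw":[1,1,1,1,1,1,1,1]}'
python3 -m jog '{"dp":[[0,0,0],[0,0,0]],"twist":[0,0],"claw":[1,1]}'
python3 -c "
from h import *
go(499.9,-292.6,133,93.5)"
```

```text
t: 25.75
eef_pos: [519.7, 297.4, 30.1]
tcp_rot: [3.14, -0.0, 1.553]
ft_force: [-0.9, 0.4, -1.2]
opening: 0.776
t: 26.25
eef_pos: [519.4, 297.3, 29.3]
tcp_rot: [-3.142, 0.0, 1.553]
ft_force: [-0.2, 0.5, 0.2]
opening: 0.421
t: 26.92
eef_pos: [520.1, 297.6, 137.2]
tcp_rot: [3.138, -0.001, 1.553]
ft_force: [-0.7, -0.7, -2.1]
opening: 0.426
t: 27.08
eef_pos: [519.1, 297.2, 134.0]
tcp_rot: [-3.141, 0.0, 1.553]
ft_force: [0.5, -0.0, -2.3]
opening: 0.427
t 27.08 pos [519.1 297.2 134. ] yaw 89.0 F [ 0.5 -0.  -2.3] op 0.427 -> dp [-590.    -8.7    1. ] twist -4.5
```

```bash

python3 -m jog '{"dp":[[-15,0,0],[-45,0,0],[-80,-1,0],[-115,-1,0],[-150,-2,0],[-185,-2,0],[-220,-3,0],[-255,-3,0]],"twist":[-1,-2,-3,-4,-4.5,-4.5,-4.5,-4.5],"claw":[1,1,1,1,1,1,1,1]}'
python3 -m jog '{"dp":[[-35,-4,0],[-70,-8,0],[-105,-11,0],[-140,-14,0],[-175,-17,0],[-210,-21,0],[-245,-24,0],[-270,-27,0]],"twist":[0,0,0,0,0,0,0,0],"claw":[1,1,1,1,1,1,1,1]}'
python3 -m jog '{"dp":[[-20,-2,0],[-20,-2,0],[-20,-2,0]],"twist":[0,0,0],"claw":[1,1,1]}'
python3 -c "
from h import *
go(499.9,-292.6,133,93.5)"
```

```text
t: 27.75
eef_pos: [510.9, 40.8, 133.2]
tcp_rot: [-3.14, -0.0, 1.632]
ft_force: [0.6, -0.1, -1.3]
opening: 0.424
t: 28.42
eef_pos: [500.6, -231.3, 133.1]
tcp_rot: [-3.14, -0.001, 1.63]
ft_force: [0.4, 0.1, -1.8]
opening: 0.424
t: 28.67
eef_pos: [499.8, -249.3, 133.1]
tcp_rot: [-3.14, -0.001, 1.63]
ft_force: [0.3, 0.1, -2.0]
opening: 0.423
t 28.67 pos [ 499.8 -249.3  133.1] yaw 93.4 F [ 0.3  0.1 -2. ] op 0.423 -> dp [-43.2  -2.4   0.1] twist -0.1
```

```bash

python3 -m jog '{"dp":[[-22,-1,0],[-43,-2.4,0],[-43,-2.4,0],[-43,-2.4,0],[-43,-2.4,25],[-43,-2.4,55],[-43,-2.4,80],[-43,-2.4,88]],"twist":[0,0,0,0,0,0,0,0],"claw":[1,1,1,1,1,1,1,1]}'
python3 -m jog '{"dp":[[0,0,0],[0,0,0],[0,0,0]],"twist":[0,0,0],"claw":[1,1,1]}'
python3 -c "
from h import *
go(499.9,-292.6,29.3,93.5)
im=eyes.read_camera('side');a=cv2.resize(im[100:230,270:400],None,fx=4,fy=4);cv2.imwrite('pics/s11.png',a[:,:,::-1])"
```

```text
t: 29.33
eef_pos: [499.4, -289.4, 43.1]
tcp_rot: [-3.138, -0.004, 1.633]
ft_force: [-1.3, 0.8, -2.2]
opening: 0.425
t: 29.58
eef_pos: [501.4, -291.9, 47.7]
tcp_rot: [3.14, 0.001, 1.632]
ft_force: [1.2, -0.4, -0.8]
opening: 0.423
t 29.58 pos [ 501.4 -291.9   47.7] yaw 93.5 F [ 1.2 -0.4 -0.8] op 0.423 -> dp [-0.6 -1.5 18.4] twist 0.0
```

View pics/s11.png

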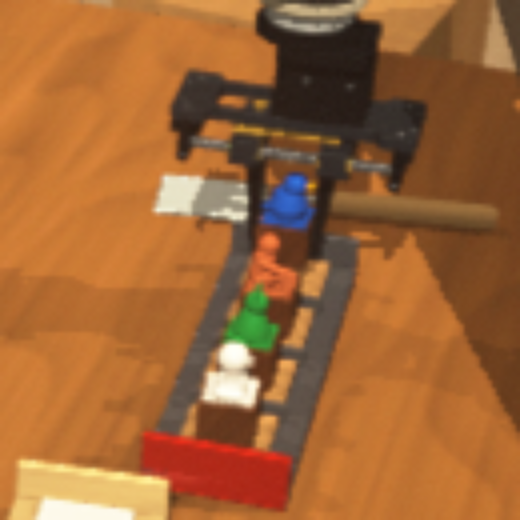

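The bird hangs over the last bay, and the other three stand upright.

```bash

python3 -m jog '{"dp":[[-0.5,-1,4],[-0.5,-1,9],[-0.5,-1,13],[-0.5,-1,15.5],[-0.5,-1,16.5],[-0.5,-1,17],[-0.5,-1,17.5],[-0.5,-1,17.5]],"twist":[0,0,0,0,0,0,0,0],"claw":[1,1,1,1,1,1,1,1]}'
python3 -m jog '{"dp":[[0,0,0.4],[0,0,0.4],[0,0,0.4]],"twist":[0,0,0],"claw":[1,1,1]}'
```

```text
t: 30.3
eef_pos: [499.5, -292.4, 29.3]
tcp_rot: [-3.141, -0.0, 1.632]
ft_force: [-2.8, 1.5, 4.4]
opening: 0.421
t: 30.55
eef_pos: [499.5, -292.4, 29.3]
tcp_rot: [-3.142, 0.0, 1.632]
ft_force: [-4.3, 1.9, 9.6]
opening: 0.423
```

```bash

python3 -m jog '{"dp":[[0,0,-0.3],[0,0,-0.5],[0,0,-0.5],[0,0,-0.5],[0,0,-0.5],[0,0,-0.5]],"twist":[0,0,0,0,0,0],"claw":[0,-0.5,-1,-1,-1,-1]}'
python3 -m jog '{"dp":[[0,0,-15],[0,0,-40],[0,0,-75],[0,0,-110],[0,0,-140],[0,0,-140]],"twist":[0,0,0,0,0,0],"claw":[-1,-1,-1,-1,-1,-1]}'
python3 -m jog '{"dp":[[40,0,0],[80,0,0],[120,0,0],[160,0,0],[200,0,0],[240,0,0],[280,0,0],[320,0,0]],"twist":[0,0,0,0,0,0,0,0],"claw":[-1,-1,-1,-1,-1,-1,-1,-1]}'
python3 -m jog '{"dp":[[40,0,0],[80,0,0],[120,0,0],[160,0,0],[200,0,0],[200,0,0],[200,0,0],[200,0,0]],"twist":[0,0,0,0,0,0,0,0],"claw":[-1,-1,-1,-1,-1,-1,-1,-1]}'
python3 -c "
from h import *
im=eyes.read_camera('top');np.save('pics/t12.npy',im);a=cv2.resize(im[230:295,275:420],None,fx=5.4,fy=5.4,interpolation=cv2.INTER_CUBIC);cv2.imwrite('pics/t12.png',a[:,:,::-1])
im=eyes.read_camera('side');cv2.imwrite('pics/s12.png',im[:,:,::-1])"
```

```text
t: 31.05
eef_pos: [499.7, -292.5, 28.8]
tcp_rot: [-3.142, 0.0, 1.632]
ft_force: [0.4, 0.2, -0.9]
opening: 0.785
t: 31.55
eef_pos: [501.5, -293.7, 174.6]
tcp_rot: [3.135, 0.006, 1.632]
ft_force: [0.2, -0.3, 1.1]
opening: 0.997
t: 32.22
eef_pos: [479.7, 28.7, 168.7]
tcp_rot: [-3.142, 0.0, 1.631]
ft_force: [1.2, 0.3, 0.1]
opening: 0.999
t: 32.88
eef_pos: [467.9, 226.4, 168.5]
tcp_rot: [-3.141, 0.0, 1.632]
ft_force: [0.3, 0.6, -0.2]
opening: 0.997
```

View pics/t12.png

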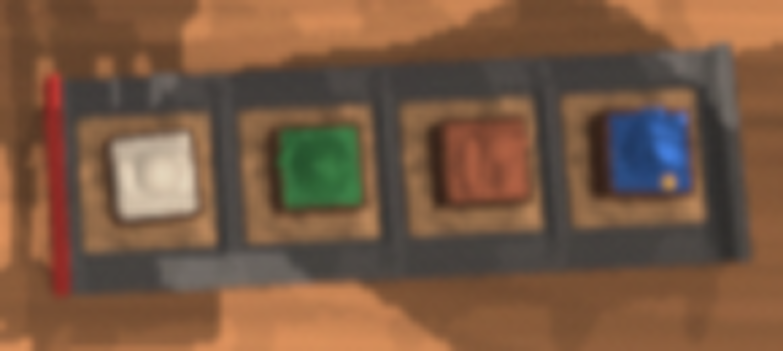

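View pics/s12.png

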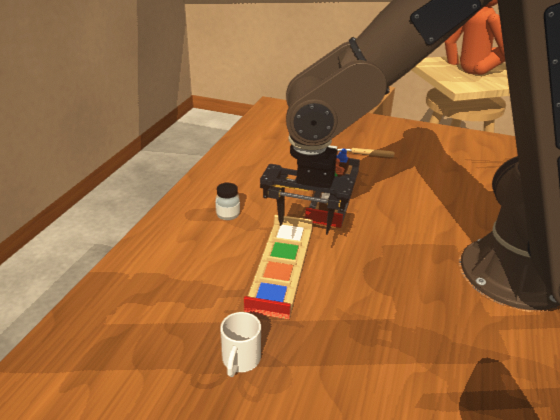

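The top view shows all four upright on their corks in the order bust, cat, figure, bird from the red end. The drying rack is empty, and the jar and mug look unmoved. I'll check the offsets numerically.

```bash
python3 - <<'E'
from h import *
Q=dict(bust=(155,175),cat=(320,166),figure=(485,160),bird=(650,151))
B=[(486.4,-69.3),(490.9,-143.4),(495.4,-217.8),(499.9,-292.6)]
# cork corners (crop px, z=24) as a second fix of the bay centres
C=[[(78,118),(210,110),(218,244),(85,253)],[(241,108),(374,100),(381,236),(246,243)],[(403,100),(533,95),(545,230),(410,237)],[(563,95),(697,89),(707,222),(573,230)]]
f=lambda u,z:ray("top",((u[0]+.5)/5.4+274.5,(u[1]+.5)/5.4+229.5),z)[:2]
for (n,u),b,c in zip(Q.items(),B,C):
    p=f(u,58); print(n,np.round(p,1),"off bay",np.round(p-b,1),"off cork corners",np.round(p-np.mean([f(k,24) for k in c],0),1))
a=np.load("pics/top0.npy").astype(int);d=np.load("pics/t12.npy").astype(int)
for n,(y,x) in dict(jar=(162,267),spatula=(223,444),mug=(247,85)).items():
    g=[cv2.cvtColor(i[y-22:y+22,x-25:x+25].astype(np.uint8),cv2.COLOR_RGB2GRAY).astype(np.float32) for i in (a,d)]
    print(n,np.round(cv2.phaseCorrelate(*g)[0],2))
E
```

```text
bust [487.4 -70.1] off bay [ 1.  -0.8] off cork corners [ 0.7 -1.3]
cat [ 492.3 -143.8] off bay [ 1.4 -0.4] off cork corners [ 0.3 -0. ]
figure [ 495.9 -217.6] off bay [0.5 0.2] off cork corners [0.1 1. ]
bird [ 500.9 -291.5] off bay [1.  1.1] off cork corners [1.1 2. ]
jar [0.06 0.57]
spatula [-0.06  0.42]
mug [-0.3   0.44]
```

All pieces are within about 2 mm of their bay centres, and the bystanders haven't moved. Handing in.

```bash
python3 -c "
from cell import job_done
print(job_done())"
```

```text
the job is handed in; nothing more can be done
None
```

All four maquettes are on the kiln rack in reverse order. From its red end they run bust, cat, figure, bird; on the drying rack it was bird, figure, cat, bust. I lowered each one until the wrist felt contact (about 8–15 N) before letting go. The moves took about 33 s of the 101 s allowed.

- **Position:** the last top view puts every plinth within about 2 mm of its bay centre, against the 12 mm allowed. All four look upright and wholly on their corks.
- **Bystanders:** the jar, mug and spatula shifted less than 0.6 px in that view (under about 2 mm). The gripper was open and raised clear of everything when I handed in.
- **Last side view:** the arm hid most of the kiln rack, so the final positions rest on the top camera alone.
- **Picture budget:** I viewed 16 pictures, two over the 14.

No check failed or disagreed.

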